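Wedge up the key-machine carriage

TASK

Level the hinged carriage on its green setting plate: first zero the lift readout by twisting its spring-return knob clockwise to the stop and letting it spring back by itself. Then lay the sloping steel wedge (not the flat block) on the plate and push it straight in, thin end first, between the rest posts until the carriage's front bar has just lifted off them, about 3 mm. Finish while still holding the wedge there, flat on the plate, with the gripper off the carriage and everything else left in its place.

Things in the scene. Friction and masses are not known exactly. Their poses are not given: they have to be found in the camera images.
- plate: Green setting plate, fixed. Origin on its underside, at bench height; top 12 mm above. It spans x -170 (robot side, the wedge's way in) to +130 mm, y +-75 mm, and is clear before the carriage. Two dark rest posts, 18 (x) x 12 (y) mm, 18 mm tall above its top, at x = -20, y = +-36 mm leave a 60 mm passage. Carriage hinge along y at x = +90, z = 47 mm.
- foot (a point): Middle of the underside of the carriage's front bar: round steel, 12 mm thick, 88 mm along plate y, at plate x = -20 mm, its ends resting on the posts. At rest this point is 22 mm above the bench, 10 mm over the plate's top; its rise above 22 mm is the lift. Only weight, about 4 N here, holds it down. The hinged aluminium carriage behind it is 50 mm high over the bench, its key clamps 82 mm.
- carriage (a joint): Hinge of the carriage, rad: 0 resting on the posts, grows as the front bar rises (the bar is 110 mm from the hinge, so 3 mm of lift is 0.027).
- wedge: Loose steel wedge, 0.3 kg, flat on the bench, tip roughly away from the robot. Origin on its underside under the middle of its upright grip block (40 mm along x, 24 wide along y, 34 tall). From the block's face at x = +20 mm the ramp, 26 mm wide, falls evenly from 18 mm high to 3 mm at the thin tip at x = +95 mm: 1 mm of height per 5 mm.
- flat_block: Loose look-alike, not to be used: the same grip block and outline as the wedge, but with a flat bar 13 mm high instead of the ramp. Origin under the middle of its grip block, bar towards +x.
- knob_grip (a point): Middle of the bar grip of the reset knob on the grey readout box, on its turning axis, 52 mm above the bench. Bar: 42 mm along this point's x, 12 mm wide along y, from 38 to 66 mm above the bench; the point turns with it. The fixed box (top at 35 mm) reaches from 33 mm behind the axis to 57 mm ahead, 37 mm to either side.
- reset_knob (a joint): Angle of the reset knob, rad: 0 at rest, grows clockwise seen from above, hard stop at 1.0. A spring (0.03 N m at rest to 0.11 N m at the stop) brings it back to 0 when let go.
- padlock: Bystander: brass padlock lying flat, 46 x 50 x 22 mm with a steel shackle. Origin under the brass body.
- screwdriver: Bystander: screwdriver lying on the bench to the right. Origin at its middle.
- brush: Bystander: brush lying on the bench to the left. Origin at its middle.
- grease_jar: Bystander: short white grease jar, 48 mm across, 50 mm tall, near the robot on the right. Origin under it.
- lock_barrel: Bystander: brass lock barrel, 36 mm long, 26 mm high, near the robot on the left. Origin under it.
Mind the look-alikes: they are no part of the job. What is shaped like the wedge but black is not meant.

How it is judged:
By the outcome, as a careful person would: the job done as asked, in the order asked, and still so for the second after the job is handed in, while the arm keeps its last pose, push and grip.
It also fails if it takes over 67 s, if anything falls off the work surface, if the arm or the gripper's body presses on something with over 40 N, if the wrist force passes 120 N, or if a joint passes its speed limit or range.

ROBOT

A 7-joint arm with a two-finger parallel gripper is mounted at the origin on the work surface. World frame = base frame: x ahead of the robot, y to its left, z up, the work surface at z = 0. Lengths are in mm, angles in rad, forces in N, time in s.
With the tool pointing down it reaches from about 400 to 900 mm from the base axis. Payload 5.6 kg.
Tool frame: the origin (TCP) lies on the centre line of the jaws, within the pads' length; the fingertips stand 25 mm ahead of it and the grasp point (between the pads) lies 6 mm ahead of it; z points along the fingers, y is the line along which they close (so a half turn about z gives the same grasp; the last joint's range is limited). The gripper opens to 92 mm and grips with 3 to 60 N. Pads are 20 mm wide; open, the fingers measure 128 mm over their backs; the gripper's body (75 mm by 189 mm) begins 69 mm behind the grasp point.
Start: joints at [1.08, 0.468, -0.012, 1.603, 0.006, 1.071, -0.056], TCP at [281.401, -585.936, 239.592] pointing down, gripper open.
Joint ranges: [-2.53, 2.53], [-0.31, 2.02], [-1.57, 1.55], [0.28, 2.44], [-1.29, 4.43], [0.15, 1.84], [-2.92, 2.92]. Speed limits (rad/s): [2.57, 2.57, 3.14, 3.14, 3.14, 3.14, 3.14].

INTERFACE

Orientations are given as a 3x3 rotation matrix whose columns are the frame's x, y, z axes.
In Python, from cell import * gives the robot as it stands.
- The arm moves only by the tool send_rows, never from a script. Its argument "motion" is one flat list of numbers, 6 for each row, row after row: the shift along the tool's x, y, z in cm, then the turn, a rotation vector about the tool's x, y, z in degrees. A call has 1 to 8 rows; each row shifts and turns the commanded pose from where the row before left it, along the tool's axes as they then stand; what a row does not reach is not made up. A row lasts 1/12 s, in which the tool goes at most 41.7 mm and 7.16 degrees, less where a joint would pass 70% of its speed; a pose out of reach is approached as far as the arm can. A call with a gripper value outside its range is refused whole. "jaw" is the finger opening in cm, from 0 to 9.19, set as the call begins (left out, the last holds). The fingers move at their own pace and stop on an object; "newtons" is the grip in N (left out, the last holds). Time passes only in rows, so rows that do not move let the fingers close. It gives the time, the measured TCP pose, the force, the opening and the grip force at its end, in the units of the state.
- state(): the state, without advancing time (a new reading comes with each control period).
- grab_frame(name): name is "side" or "top"; returns a dict with "img" (384x512x3 uint8, red, green, blue), "mtx" (3x3 intrinsics, pixels), "k1" (the pictures are not rectified: a ray, as slopes to the right and down, at radius r is drawn at 1 + k1 r^2 times it, then the intrinsics apply), "R" (3x3) and "t" (3): a world point X has camera coordinates R X + t. Camera axes: x right, y down, z forward; pixel columns grow to the right and rows downward; lengths in mm; the calibration is good to about 2 mm. A picture is of the moment at which its call begins. There is no depth.
- sign_off(): hands the job in; it is judged then, once.
The state is a dict: "time": time; "joint_pos": joint angles; "joint_vel": joint speeds; "joint_efforts": joint torques, N m; "eef_pos": TCP position; "tcp_rot": TCP orientation; "ft_force": force on the tool from outside, world axes, zero at the start; "moment": the same for the moment, N m; "grip_width": finger opening in mm; "gripper_force": force on a finger pad.
Only numpy, scipy, OpenCV 4.12 (cv2) and the standard library are available. Lean on these libraries where they do the work, as an engineer would, in place of code of your own. Each camera call takes 0.05 s, during which the arm holds its last target. There are 200 camera calls.

## Working session

There is one attempt and no reset: what is moved stays moved. The work goes in short steps, Python scripts to look and compute and a tool call to move; the robot and the scene stay as the last step left them, time stands still between calls to the robot, and variables do not carry over. Pictures are saved under pics/ and viewed, at most 10 in all, crops included, and the job is handed in when it is done.

Besides the shell and the picture viewer there is one more tool, called after "Request:" in YAML: its name, and indented under it one key for each argument. send_rows: Moves the arm, as the interface text tells. Its arguments: {"type":"object","properties":{"motion":{"type":"array"},"jaw":{"type":"number"},"newtons":{"type":"number"}},"required":["motion"]}

```bash
mkdir -p pics; ls
python3 - <<'E'
from cell import *
import cv2,pickle
s=state();print(s)
for n in("top","side"):
    f=grab_frame(n);pickle.dump(f,open(f"pics/{n}0.pkl","wb"))
    cv2.imwrite(f"pics/{n}0.png",cv2.resize(f["img"][:,:,::-1],(800,600),interpolation=cv2.INTER_CUBIC))
    print(n,f["mtx"],f["k1"],f["R"],f["t"])
E
```

```text
pics
{'time': 0.0, 'joint_pos': array([ 1.07998667,  0.46836964, -0.01163345,  1.60360342,  0.00598444,
        1.07139154, -0.05633303]), 'joint_vel': array([ 0.00046022, -0.00031481, -0.00013103,  0.00089671,  0.00071072,
        0.00063247,  0.00031619]), 'joint_efforts': array([-4.39870737e-04, -5.20573282e+01, -1.27515735e-02, -2.43747640e+01,
       -5.66370750e-02,  1.72893255e-02,  1.75924129e-04]), 'eef_pos': array([ 281.17570251, -585.44975005,  238.65356462]), 'tcp_rot': array([[ 9.01431061e-01,  4.32921867e-01, -8.36339269e-04],
       [ 4.32922665e-01, -9.01429780e-01,  1.52256134e-03],
       [-9.47510238e-05, -1.73455431e-03, -9.99998491e-01]]), 'ft_force': array([ 0.20758267, -0.46541802, -0.7657108 ]), 'moment': array([ 0.02876522, -0.03878714,  0.03025023]), 'gripper_force': 0.0, 'grip_width': 92.29399366034322}
top [[395.51659005   0.         259.85518501]
 [  0.         395.51659005 191.48233786]
 [  0.           0.           1.        ]] -0.06566675987023078 [[-1.61767263e-02 -9.99868962e-01 -6.09946880e-04]
 [-9.92161178e-01  1.61276176e-02 -1.23919720e-01]
 [ 1.23913319e-01 -1.39944978e-03 -9.92292059e-01]] [   8.94660351  532.05780162 1079.70778279]
side [[400.54695337   0.         255.4302874 ]
 [  0.         400.54695337 184.89114367]
 [  0.           0.           1.        ]] -0.09195927200408509 [[-0.96140294 -0.27513275 -0.00252275]
 [-0.2015332   0.71040526 -0.67432095]
 [ 0.18731995 -0.64778572 -0.73843408]] [ 513.97574746  175.44742638 1113.51705179]
```

View pics/top0.png

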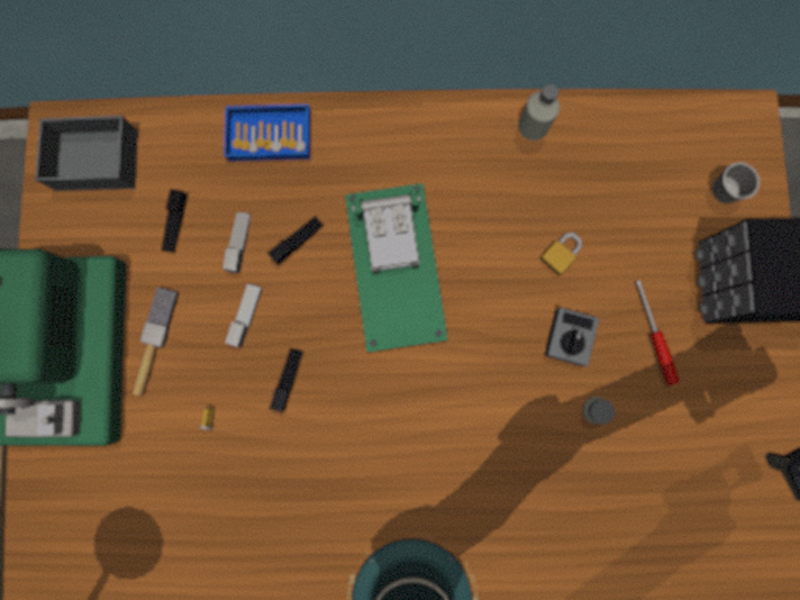

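View pics/side0.png

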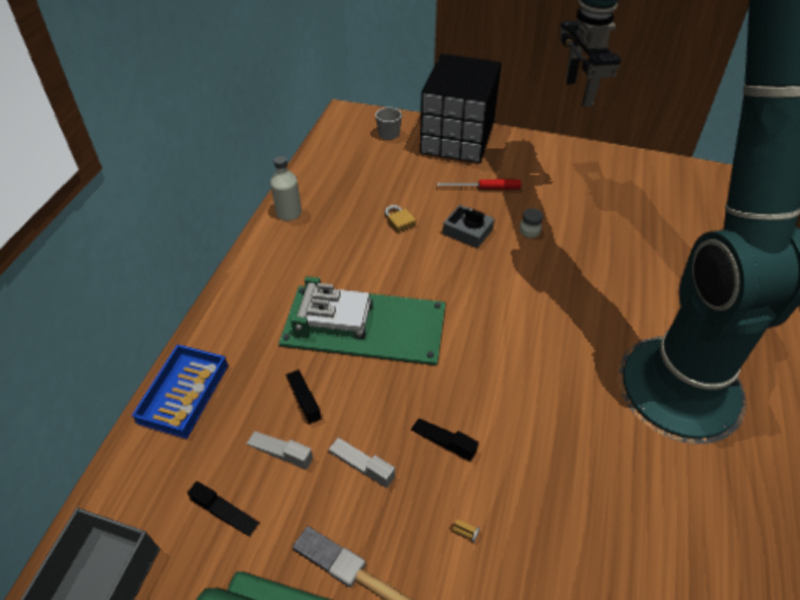

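The top view shows the plate at about (400,268) with the carriage at its far end, the knob box at (573,337), and two pale wedge-like pieces at (237,242) and (243,315). In the side view those two pieces are at (280,448) and (362,460). I'll zoom in to tell them apart.

```bash
cat > h.py <<'E'
import numpy as np,cv2,pickle
def ray(f,u,v):
    p=cv2.undistortPoints(np.array([[[u,v]]],float),f["mtx"],np.array([f["k1"],0,0,0.]))[0,0]
    R=np.array(f["R"]);return -R.T@f["t"],R.T@np.array([p[0],p[1],1.])
def onz(f,u,v,z):
    o,d=ray(f,u,v);return o+d*(z-o[2])/d[2]
def proj(f,X):
    p,_=cv2.projectPoints(np.atleast_2d(np.array(X,float)),cv2.Rodrigues(np.array(f["R"]))[0],np.array(f["t"],float),f["mtx"],np.array([f["k1"],0,0,0.]));return p[:,0]
def two(f,a,g,b):
    o,d=ray(f,*a);p,e=ray(g,*b);s=np.linalg.lstsq(np.c_[d,-e],p-o,rcond=None)[0]
    return (o+d*s[0]+p+e*s[1])/2
E
python3 - <<'E'
from h import *
t=pickle.load(open("pics/top0.pkl","rb"));s=pickle.load(open("pics/side0.pkl","rb"))
def crop(f,x,y,w,h,k): return cv2.resize(f["img"][y:y+h,x:x+w,::-1],(w*k,h*k),interpolation=cv2.INTER_CUBIC)
A=crop(s,150,265,110,50,7)[:, :770]
B=crop(t,130,130,50,100,5)[:250*2]
C=crop(t,340,190,50,50,5);D=crop(s,270,120,60,50,4)
im=np.zeros((600,800,3),np.uint8)
im[:350,:770]=A;im[350:600,0:0+250]=crop(t,135,130,50,50,5);im[350:600,260:510]=crop(t,135,175,50,50,5);im[350:600,520:770]=C
cv2.imwrite("pics/c1.png",im)
for n,f in(("t",t),("s",s)):
    hsv=cv2.cvtColor(f["img"],cv2.COLOR_RGB2HSV)
    for nm,lo,hi in(("green",(55,90,30),(85,255,200)),("pale",(0,0,120),(179,60,255)),("padl",(20,100,90),(32,255,255))):
        m=cv2.inRange(hsv,lo,hi)
        for c in cv2.findContours(m,0,2)[0]:
            if cv2.contourArea(c)>60:
                r=cv2.minAreaRect(c);print(n,nm,np.round(r[0],1),np.round(r[1],1),round(r[2],1),np.round(cv2.boxPoints(r),1).tolist())
E
```

```text
t green [ 39.5 222. ] [ 79. 124.] 0.0 [[0.0, 284.0], [0.0, 160.0], [79.0, 160.0], [79.0, 284.0]]
t green [252.7 171. ] [100.2  50.4] 81.5 [[220.39999389648438, 125.19999694824219], [270.29998779296875, 117.80000305175781], [285.0, 216.8000030517578], [235.1999969482422, 224.3000030517578]]
t pale [ 42.9 267.7] [ 5.9 21.4] 6.0 [[38.900001525878906, 278.0], [41.099998474121094, 256.70001220703125], [47.0, 257.29998779296875], [44.70000076293945, 278.6000061035156]]
t pale [ 18.5 268. ] [31. 22.] 0.0 [[3.0, 279.0], [3.0, 257.0], [34.0, 257.0], [34.0, 279.0]]
t pale [ 97.6 213.4] [13.3 13.6] 18.4 [[89.0999984741211, 217.6999969482422], [93.4000015258789, 204.8000030517578], [106.0, 209.0], [101.69999694824219, 221.89999389648438]]
t pale [155.4 201.4] [10.  41.2] 21.8 [[143.10000610351562, 218.6999969482422], [158.39999389648438, 180.39999389648438], [167.8000030517578, 184.10000610351562], [152.39999389648438, 222.39999389648438]]
t pale [150.7 154.3] [ 9.2 37.8] 16.3 [[141.0, 171.10000610351562], [151.60000610351562, 134.8000030517578], [160.39999389648438, 137.39999389648438], [149.80
[... 1379 characters left out ...]
000030517578, 289.6000061035156], [214.3000030517578, 279.20001220703125], [252.1999969482422, 297.3999938964844], [247.3000030517578, 307.79998779296875]]
s pale [178.  284.9] [39.8  9.9] 13.4 [[157.5, 285.1000061035156], [159.8000030517578, 275.5], [198.5, 284.70001220703125], [196.3000030517578, 294.29998779296875]]
s pale [213.5 195.7] [43.2 24. ] 9.7 [[190.1999969482422, 203.8000030517578], [194.1999969482422, 180.1999969482422], [236.8000030517578, 187.5], [232.6999969482422, 211.10000610351562]]
s pale [181.5 115. ] [10. 15.] 90.0 [[174.0, 110.0], [189.0, 110.0], [189.0, 120.0], [174.0, 120.0]]
s pale [24.5 79. ] [158.  49.] 90.0 [[-0.0, 0.0], [49.0, 0.0], [49.0, 158.0], [0.0, 158.0]]
```

View pics/c1.png

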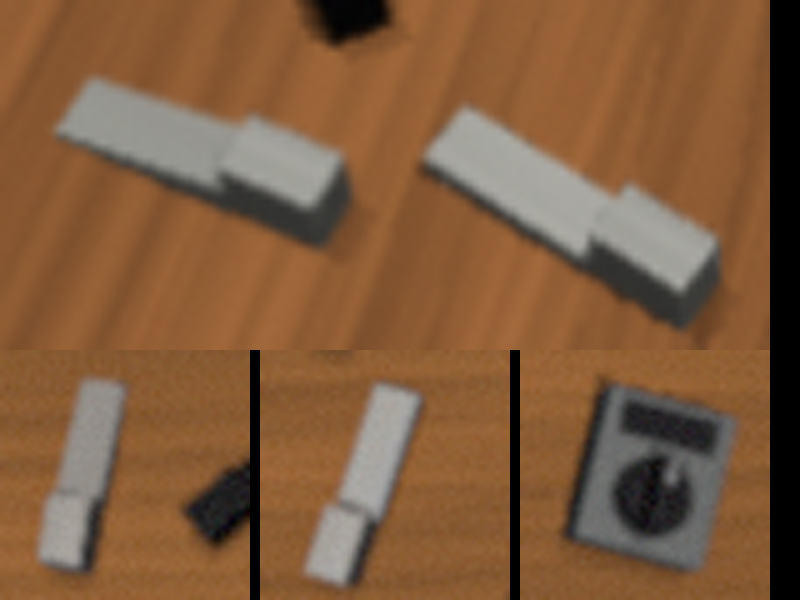

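The crop shows that the left (far) piece at side (280,448) and top (237,242) has a side face tapering to a thin tip, so it is the wedge. The other piece has a constant 13 mm bar, so it is the flat block.

Run:
```python
from h import *
t=pickle.load(open("pics/top0.pkl","rb"));s=pickle.load(open("pics/side0.pkl","rb"))
r=lambda x:np.round(x,1)
# wedge block
T=[((x)/5+135,(y-350)/5+130) for x,y in((52,493),(93,500),(78,570),(40,562))]
S=[(x/7+150,y/7+265) for x,y in((250,118),(345,160),(312,207),(220,168))]
a=np.array([onz(t,*p,34)[:2] for p in T]);b=np.array([onz(s,*p,34)[:2] for p in S])
print("block top",r(a),r(a.mean(0)),"side",r(b),r(b.mean(0)))
# tip: crop top corners(82,380),(125,382); side (95,78),(57,132)
tt=np.array([onz(t,x/5+135,(y-350)/5+130,3)[:2] for x,y in((82,380),(126,382))])
ss=np.array([onz(s,x/7+150,y/7+265,3)[:2] for x,y in((95,78),(57,132))])
print("tip",r(tt),r(tt.mean(0)),r(ss),r(ss.mean(0)))
for m in((a,tt),(b,ss)):
    d=m[1].mean(0)-m[0].mean(0);print("yaw",np.degrees(np.arctan2(d[1],d[0])),np.hypot(*d))
# plate
for n,f in(("t",t),("s",s)):
    m=cv2.inRange(cv2.cvtColor(f["img"],cv2.COLOR_RGB2HSV),(50,80,25),(90,255,220))
    m=cv2.morphologyEx(m,cv2.MORPH_OPEN,np.ones((3,3)))
    c=[c for c in cv2.findContours(m,0,2)[0] if cv2.contourArea(c)>600 and 180<cv2.boundingRect(c)[0]<260 or (n=="s" and 150<cv2.boundingRect(c)[0]<200 and cv2.boundingRect(c)[1]<250)]
    c=max(c,key=cv2.contourArea);h=cv2.convexHull(c)
    q=cv2.approxPolyDP(h,4,True)[:,0];P=np.array([onz(f,*p,12)[:2] for p in q]);print(n,q.tolist(),r(P).tolist())
    # metric corners from rectified hull
    H=np.array([onz(f,*p,12)[:2] for p in h[:,0]],np.float32);R=cv2.minAreaRect(H);print(R)
# knob box
C=[((x-520)/5+340,(y-350)/5+190) for x,y in((610,383),(735,415),(700,570),(575,537))]
k=np.array([onz(t,*p,35)[:2] for p in C]);print("box",r(k),r(k.mean(0)))
print("knob",r(onz(t,367,219,66)),r(onz(t,367,219,52)))
im=np.zeros((600,800,3),np.uint8)
def crop(f,x,y,w,h,k):
    c=f["img"][y:y+h,x:x+w,::-1].astype(float);return cv2.resize(np.clip(c*3,0,255).astype(np.uint8),(w*k,h*k),interpolation=cv2.INTER_CUBIC)
im[:400,:400]=crop(t,342,192,40,40,10);im[:400,400:]=crop(s,280,122,40,40,10)
cc=np.clip(crop(s,175,170,120,70,4)/2,0,255);im[400:600,:480]=cc[:200]
cv2.imwrite("pics/c2.png",im)
```

```text
block top [[632.1 325.9]
 [627.5 302.2]
 [587.1 310. ]
 [592.1 331.9]] [609.7 317.5] side [[629.6 309.5]
 [590.4 315.6]
 [595.  336.2]
 [632.3 331.2]] [611.8 323.1]
tip [[706.7 318.7]
 [704.9 292.4]] [705.8 305.6] [[703.2 295.9]
 [707.4 321. ]] [705.3 308.4]
yaw -7.089118764789027 96.8014748068792
yaw -8.932818888432292 94.6805870762559
t [[271, 129], [283, 210], [277, 218], [240, 223], [234, 215], [224, 135]] [[718.7, -35.3], [480.5, -64.8], [458.0, -47.2], [445.5, 58.1], [468.5, 75.0], [703.0, 102.5]]
((585.1817016601562, 18.681053161621094), (269.85491943359375, 144.40252685546875), 7.510101318359375)
s [[179, 218], [190, 187], [284, 194], [278, 232]] [[736.4, 110.2], [751.9, -13.0], [461.7, -65.1], [445.2, 79.2]]
((598.3828125, 25.71430206298828), (297.0050354003906, 151.1857452392578), 7.649618148803711)
box [[ 512.9 -275.7]
 [ 493.6 -345.9]
 [ 407.1 -321.6]
 [ 426.9 -252.1]] [ 460.1 -298.8]
knob [ 447.9 -289.8   66. ] [ 448.6 -293.6   52. ]
```

View pics/c2.png

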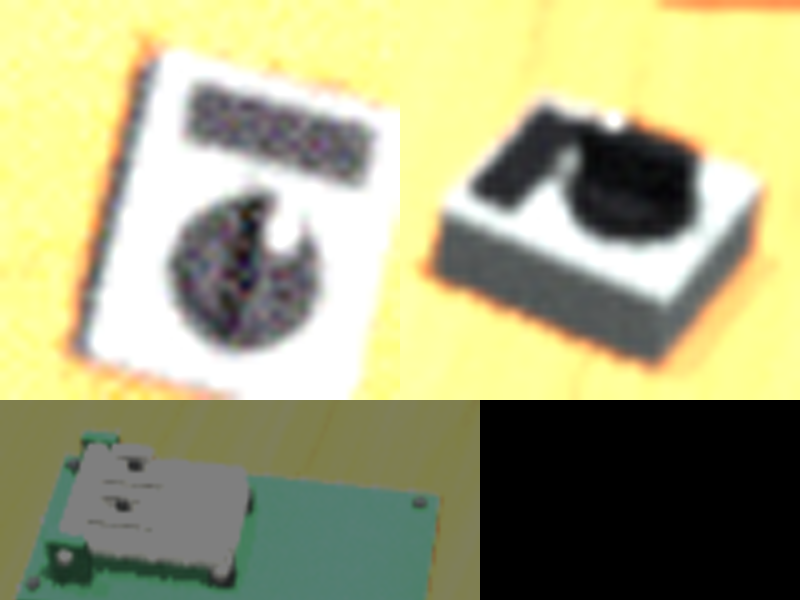

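In the crop, the knob disc is centred at (245,268) in the ×10 top crop, with its bar along the box axis. That puts the knob at about (449, -295) with a yaw of about -15°. The plate and its rest posts are clear in front.

```bash
cat >> h.py <<'E'
from scipy.spatial.transform import Rotation as Ro
def goal(st,x,y,z,yaw):
    R=np.array(st["tcp_rot"]);c,s=np.cos(np.radians(yaw)),np.sin(np.radians(yaw))
    G=np.array([[c,s,0],[s,-c,0],[0,0,-1.]])
    d=R.T@(np.array([x,y,z])-st["eef_pos"])/10;w=Ro.from_matrix(R.T@G).as_rotvec(degrees=True)
    print("shift cm",np.round(d,2),"turn",np.round(w,2))
E
python3 - <<'E'
from cell import *
from h import *
goal(state(),449,-295,150,-15)
for n in("top","side"):
    f=pickle.load(open(f"pics/{n}0.pkl","rb"))
    g=f["img"].astype(int);m=((g[...,1]>g[...,0]+8)&(g[...,1]>g[...,2]-5)).astype(np.uint8)
    lo=proj(f,[[450,0,12],[750,100,12],[740,-50,12],[440,90,12]]);x0,y0=(lo.min(0)-25).astype(int);x1,y1=(lo.max(0)+25).astype(int)
    k=np.zeros_like(m);k[y0:y1,x0:x1]=m[y0:y1,x0:x1]
    c=max(cv2.findContours(k,0,1)[0],key=cv2.contourArea)[:,0]
    P=np.array([onz(f,*p,12)[:2] for p in c]);a=np.radians(7);e=np.array([np.cos(a),np.sin(a)]);v=np.array([-e[1],e[0]])
    q=np.c_[(P-[600,25])@e,(P-[600,25])@v]
    for nm,i,s in(("near",0,-1),("far",0,1),("left",1,1),("right",1,-1)):
        j=1-i;lim=50 if i==0 else 100
        sel=q[(np.abs(q[:,j])<lim)&(s*q[:,i]>(110 if i==0 else 55))]
        pf=np.polyfit(sel[:,j],sel[:,i],1);r=sel[:,i]-np.polyval(pf,sel[:,j]);sel=sel[abs(r)<3];pf=np.polyfit(sel[:,j],sel[:,i],1)
        print(n,nm,len(sel),np.round(pf[1],1),"slope deg",np.round(np.degrees(np.arctan(pf[0])),2))
E
```

```text
shift cm [ 27.71 -18.91   8.9 ] turn [-9.000e-02  4.000e-02  4.065e+01]
top near 35 -150.4 slope deg -0.3
top far 34 144.4 slope deg -0.14
top left 67 68.0 slope deg 0.38
top right 67 -76.9 slope deg 0.54
side near 26 -149.0 slope deg -0.48
side far 1 67.3 slope deg -53.68
side left 68 74.6 slope deg 0.34
side right 28 -72.5 slope deg 2.12<stdin>:15: RankWarning: Polyfit may be poorly conditioned
```

Request:
send_rows:
  motion: [2.8,-1.9,0.4,0,0,0,2.8,-1.9,0.4,0,0,0,2.8,-1.9,0.4,0,0,0,2.8,-1.9,0.4,0,0,0,2.8,-1.9,0.4,0,0,0,2.8,-1.9,0.4,0,0,0,2.8,-1.9,0.4,0,0,0,2.8,-1.9,0.4,0,0,0]
  jaw: 9

```text
time: 0.77
eef_pos: [417.9, -350.3, 207.1]
tcp_rot: [[0.901, 0.433, -0.0], [0.433, -0.901, 0.0], [-0.0, -0.0, -1.0]]
ft_force: [0.2, -0.0, -0.1]
grip_width: 90.1
gripper_force: 0.0
```

Request:
send_rows:
  motion: [2.8,-1.9,0.4,0,0,0,2.6,-1.8,0.4,0,0,0,0,0,0.6,0,0,6.8,0,0,0.6,0,0,6.8,0,0,0.6,0,0,6.8,0,0,0.6,0,0,6.8,0,0,0.6,0,0,6.8,0,0,0.6,0,0,6.8]

```text
time: 1.43
eef_pos: [450.0, -295.0, 163.0]
tcp_rot: [[0.964, -0.267, -0.001], [-0.267, -0.964, 0.0], [-0.001, -0.0, -1.0]]
ft_force: [1.1, -0.6, 0.3]
grip_width: 89.8
gripper_force: 0.0
```

Run:
```python
from cell import *
from h import *
s=state();print(s["time"],s["eef_pos"],s["joint_pos"]);goal(s,449,-295,110,-15)
f=grab_frame("top");C=[]
im=np.zeros((400,800,3),np.uint8)
g=grab_frame("side")
im[:,:400]=cv2.resize(f["img"][175:255,325:405,::-1],(400,400),interpolation=2);im[:,400:]=cv2.resize(g["img"][90:170,260:340,::-1],(400,400),interpolation=2)
cv2.imwrite("pics/c3.png",im)
```

```text
1.4333 [ 449.95560375 -295.00521793  162.96334988] [ 0.51369463  0.37684236  0.00536332  1.94451702 -0.00263021  0.8209438
 -1.32044594]
shift cm [-0.09  0.03  5.3 ] turn [-0.01  0.04 -0.48]
```

View pics/c3.png

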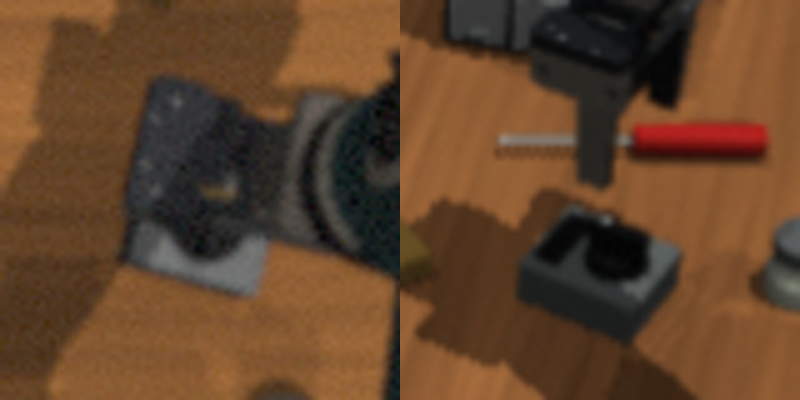

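The gripper stands over the knob box (the box is at (200,240) in the left crop and (600,265) in the right). I'll descend and grip.

Request:
send_rows:
  motion: [-0.1,0,1.5,0,0,0,0,0,1.5,0,0,0,0,0,1.5,0,0,0,0,0,1.5,0,0,0,0,0,1.3,0,0,0,0,0,1.2,0,0,0,0,0,1.0,0,0,0,0,0,0,0,0,0]

```text
time: 2.2
eef_pos: [448.2, -294.4, 66.8]
tcp_rot: [[0.966, -0.26, -0.003], [-0.26, -0.966, 0.002], [-0.003, -0.001, -1.0]]
ft_force: [0.1, -0.5, -0.0]
grip_width: 90.0
gripper_force: 0.0
```

Request:
send_rows:
  motion: [0,0,0,0,0,0,0,0,0,0,0,0,0,0,0,0,0,0,0,0,0,0,0,0,0,0,0,0,0,0,0,0,0,0,0,0,0,0,0,0,0,0,0,0,0,0,0,0]
  jaw: 0.5
  newtons: 12

```text
time: 2.87
eef_pos: [449.2, -295.0, 68.7]
tcp_rot: [[0.965, -0.261, 0.0], [-0.261, -0.965, -0.0], [0.0, 0.0, -1.0]]
ft_force: [-0.0, 0.1, 0.6]
grip_width: 38.7
gripper_force: 0.0
```

Request:
send_rows:
  motion: [0,0,0,0,0,0,0,0,0,0,0,0,0,0,0,0,0,0,0,0,0,0,0,0,0,0,0,0,0,0,0,0,0,0,0,0,0,0,0,0,0,0,0,0,0,0,0,0]

```text
time: 3.53
eef_pos: [449.2, -295.1, 68.6]
tcp_rot: [[0.965, -0.262, -0.0], [-0.262, -0.965, -0.0], [0.0, 0.0, -1.0]]
ft_force: [-0.1, 0.4, 0.3]
grip_width: 11.9
gripper_force: 12.0
```

Request:
send_rows:
  motion: [0,0,0,0,0,5,0,0,0,0,0,5,0,0,0,0,0,5,0,0,0,0,0,5,0,0,0,0,0,5,0,0,0,0,0,5,0,0,0,0,0,5,0,0,0,0,0,5]
  newtons: 25

```text
time: 4.2
eef_pos: [449.1, -295.1, 68.6]
tcp_rot: [[0.569, -0.823, -0.0], [-0.823, -0.569, -0.0], [0.0, 0.0, -1.0]]
ft_force: [0.4, -0.5, -1.2]
grip_width: 11.9
gripper_force: 25.0
```

Request:
send_rows:
  motion: [0,0,0,0,0,5,0,0,0,0,0,4,0,0,0,0,0,4,0,0,0,0,0,3,0,0,0,0,0,0,0,0,0,0,0,0,0,0,0,0,0,0]

```text
time: 4.78
eef_pos: [449.1, -295.1, 68.5]
tcp_rot: [[0.325, -0.946, -0.0], [-0.946, -0.325, -0.0], [0.0, 0.0, -1.0]]
ft_force: [-1.0, -1.6, -1.0]
grip_width: 12.1
gripper_force: 25.0
```

Run:
```python
from cell import *
import numpy as np
s=state();print(s["moment"],s["tcp_rot"],s["joint_pos"],s["grip_width"],np.degrees(np.arctan2(s["tcp_rot"][1][0],s["tcp_rot"][0][0])))
```

```text
[-0.14315735  0.09261506  0.13057531] [[ 3.24758315e-01 -9.45797029e-01 -1.32772191e-04]
 [-9.45797014e-01 -3.24758272e-01 -2.69247074e-04]
 [ 2.11534215e-04  2.13015767e-04 -9.99999955e-01]] [ 0.31575715  0.53063867  0.25416445  2.00774044 -0.21760138  0.62863605
 -2.09770086] 12.11165139992011 -71.0490663625429
```

Request:
send_rows:
  motion: [0,0,0,0,0,1.5,0,0,0,0,0,1.5,0,0,0,0,0,1,0,0,0,0,0,0,0,0,0,0,0,0]

```text
time: 5.2
eef_pos: [449.1, -295.1, 68.6]
tcp_rot: [[0.257, -0.966, -0.0], [-0.966, -0.257, -0.0], [0.0, 0.0, -1.0]]
ft_force: [-1.4, -1.8, -0.9]
grip_width: 12.0
gripper_force: 25.1
```

Run:
```python
from cell import *
import numpy as np
s=state();print(s["moment"],s["joint_pos"],s["grip_width"],np.degrees(np.arctan2(s["tcp_rot"][1][0],s["tcp_rot"][0][0])))
```

```text
[-0.30607399  0.10650596  0.43749362] [ 0.30092419  0.5321937   0.27280436  2.00871681 -0.23337757  0.63003983
 -2.15425973] 11.97897246287778 -75.0986054627779
```

Request:
send_rows:
  motion: [0,0,0,0,0,0,0,0,0,0,0,0,0,0,0,0,0,0,0,0,0,0,0,0,0,0,0,0,0,0,0,0,0,0,0,0,0,0,0,0,0,0,0,0,0,0,0,0]
  jaw: 9

```text
time: 5.87
eef_pos: [449.2, -294.4, 68.5]
tcp_rot: [[0.257, -0.967, -0.0], [-0.967, -0.257, 0.001], [-0.001, 0.0, -1.0]]
ft_force: [-1.2, -0.0, 0.2]
grip_width: 63.1
gripper_force: 0.0
```

Request:
send_rows:
  motion: [0,0,0,0,0,0,0,0,0,0,0,0,0,0,0,0,0,0,0,0,0,0,0,0,0,0,0,0,0,0,0,0,0,0,0,0,0,0,0,0,0,0,0,0,0,0,0,0]

```text
time: 6.53
eef_pos: [449.2, -295.0, 68.6]
tcp_rot: [[0.256, -0.967, -0.0], [-0.967, -0.256, -0.0], [0.0, 0.0, -1.0]]
ft_force: [-0.8, 0.2, 0.5]
grip_width: 90.6
gripper_force: 0.0
```

Request:
send_rows:
  motion: [0,0,-2,0,0,0,0,0,-2,0,0,0,0,0,-2,0,0,0,0,0,-2,0,0,0,0,0,-2,0,0,0,0,0,-2,0,0,0,0,0,-1,0,0,0,0,0,0,0,0,0]

```text
time: 7.2
eef_pos: [450.4, -295.7, 200.8]
tcp_rot: [[0.256, -0.967, 0.004], [-0.967, -0.256, -0.002], [0.003, -0.004, -1.0]]
ft_force: [0.6, -1.1, 0.5]
grip_width: 90.2
gripper_force: 0.0
```

Run:
```python
from cell import *
from h import *
g=grab_frame("side");cv2.imwrite("pics/c4.png",cv2.resize(np.clip(g["img"][110:170,260:340,::-1]*2.,0,255).astype(np.uint8),(640,480),interpolation=2))
goal(state(),611,320,200,-8)
```

```text
shift cm [-55.32 -31.37  -0.09] turn [-4.000e-02 -1.100e-01 -6.714e+01]
```

View pics/c4.png

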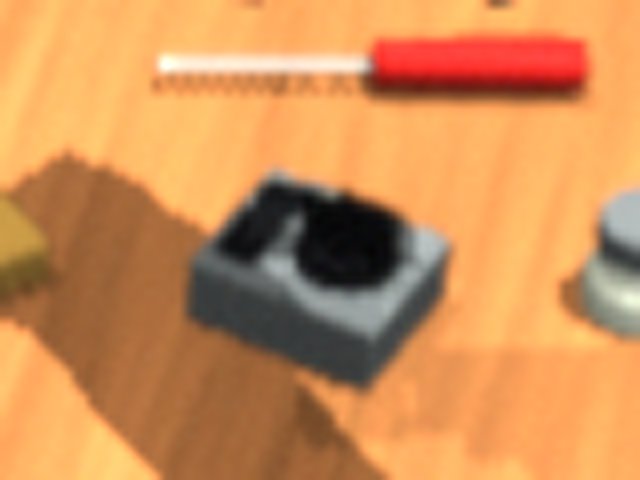

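The knob in the crop at (350,240) is back as it was, and the readout box hasn't moved. Next I'll go to the wedge.

Request:
send_rows:
  motion: [-3.4,-1.95,0,0,0,0,-3.4,-1.95,0,0,0,0,-3.4,-1.95,0,0,0,0,-3.4,-1.95,0,0,0,0,-3.4,-1.95,0,0,0,0,-3.4,-1.95,0,0,0,0,-3.4,-1.95,0,0,0,0,-3.4,-1.95,0,0,0,0]

```text
time: 7.92
eef_pos: [529.5, 9.9, 196.9]
tcp_rot: [[0.256, -0.967, -0.003], [-0.967, -0.256, -0.0], [-0.001, 0.003, -1.0]]
ft_force: [0.7, -1.2, -0.3]
grip_width: 89.9
gripper_force: 0.0
```

Request:
send_rows:
  motion: [-3.4,-1.95,0,0,0,0,-3.4,-1.95,0,0,0,0,-3.4,-1.95,0,0,0,0,-3.4,-1.95,0,0,0,0,-3.4,-1.95,0,0,0,0,-3.4,-1.95,0,0,0,0,-3.4,-1.95,0,0,0,0,-3.4,-1.95,0,0,0,0]

```text
time: 8.58
eef_pos: [609.1, 306.2, 196.5]
tcp_rot: [[0.257, -0.966, -0.002], [-0.966, -0.257, -0.002], [0.001, 0.003, -1.0]]
ft_force: [1.1, -0.7, -0.6]
grip_width: 89.9
gripper_force: 0.0
```

Request:
send_rows:
  motion: [0,0,0,0,0,-6.7,0,0,0,0,0,-6.7,0,0,0,0,0,-6.7,0,0,0,0,0,-6.7,0,0,0,0,0,-6.7,0,0,0,0,0,-6.7,0,0,0,0,0,-6.7,0,0,0,0,0,-6.7]

```text
time: 9.25
eef_pos: [609.0, 303.7, 195.9]
tcp_rot: [[0.932, -0.362, -0.003], [-0.362, -0.932, -0.002], [-0.002, 0.003, -1.0]]
ft_force: [-0.7, -0.2, 0.2]
grip_width: 90.1
gripper_force: 0.0
```

Request:
send_rows:
  motion: [0,0,0,0,0,-6.7,0,0,0,0,0,-6.7,0,0,0,0,0,0,0,0,0,0,0,0]

```text
time: 9.58
eef_pos: [609.2, 303.7, 196.7]
tcp_rot: [[0.989, -0.146, -0.003], [-0.146, -0.989, -0.001], [-0.003, 0.001, -1.0]]
ft_force: [0.4, -0.1, -0.2]
grip_width: 89.9
gripper_force: 0.0
```

Run:
```python
from cell import *
from h import *
s=state();print(s["time"],s["eef_pos"],s["joint_pos"]);goal(s,611,320,60,-8)
```

```text
9.5833 [609.24970977 303.70581533 196.66882228] [-0.94818077  0.62707702  0.65002313  1.58867935 -0.41685052  1.0714133
 -1.90315707]
shift cm [-0.03 -1.65 13.66] turn [ 0.07  0.16 -0.37]
```

Request:
send_rows:
  motion: [0,-0.8,2.2,0,0,0,0,-0.8,2.2,0,0,-0.4,0,0,2.2,0,0,0,0,0,2.2,0,0,0,0,0,2.2,0,0,0,0,0,2.0,0,0,0,0,0,1.8,0,0,0,0,0,0,0,0,0]
  jaw: 6.5

```text
time: 10.25
eef_pos: [608.9, 318.7, 45.2]
tcp_rot: [[0.99, -0.138, -0.008], [-0.138, -0.99, -0.004], [-0.007, 0.005, -1.0]]
ft_force: [-1.2, -0.6, -1.0]
grip_width: 64.8
gripper_force: 0.0
```

Request:
send_rows:
  motion: [0,0,0.6,0,0,0,0,0,0.6,0,0,0,0,0,0.4,0,0,0,0,0,0,0,0,0]

```text
time: 10.58
eef_pos: [611.7, 320.1, 34.0]
tcp_rot: [[0.991, -0.136, -0.001], [-0.136, -0.991, 0.0], [-0.001, -0.0, -1.0]]
ft_force: [0.3, -0.4, 1.0]
grip_width: 64.8
gripper_force: 0.0
```

Run:
```python
from cell import *
from h import *
s=state();print(s["time"],s["eef_pos"],s["ft_force"],s["grip_width"]);goal(s,611,320,30,-8)
g=grab_frame("side");f=grab_frame("top")
im=np.zeros((450,800,3),np.uint8)
im[:450,:400]=cv2.resize(f["img"][120:210,110:190,::-1],(400,450),interpolation=2);im[:450,400:]=cv2.resize(g["img"][220:310,140:220,::-1],(400,450),interpolation=2)
cv2.imwrite("pics/c5.png",im)
```

```text
10.5833 [611.73573108 320.10885832  34.0195625 ] [ 0.28895352 -0.44604706  1.0003645 ] 64.81670155106524
shift cm [-0.07  0.02  0.4 ] turn [-0.    0.07  0.21]
```

View pics/c5.png

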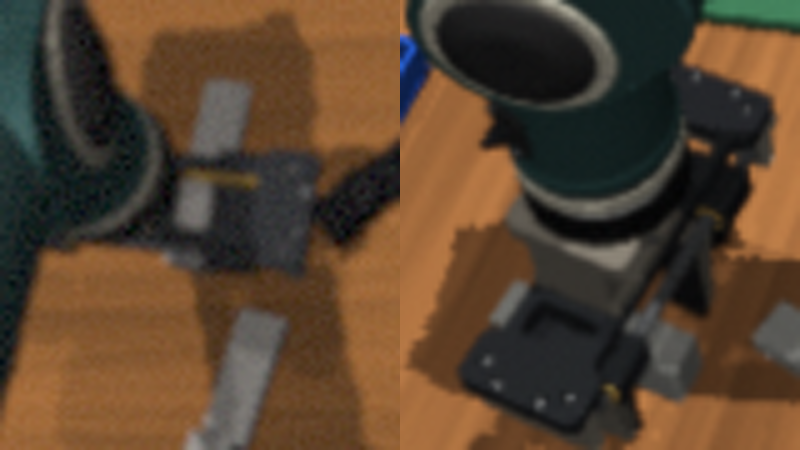

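The jaws straddle the wedge's grip block, which shows at (195,200) on the left and (670,360) on the right. I'll close on it.

Request:
send_rows:
  motion: [0,0,0.4,0,0,0,0,0,0,0,0,0,0,0,0,0,0,0,0,0,0,0,0,0,0,0,0,0,0,0,0,0,0,0,0,0,0,0,0,0,0,0,0,0,0,0,0,0]
  jaw: 1.5
  newtons: 30

```text
time: 11.35
eef_pos: [611.9, 320.1, 30.3]
tcp_rot: [[0.991, -0.135, -0.001], [-0.135, -0.991, 0.0], [-0.001, -0.0, -1.0]]
ft_force: [0.1, 0.4, 0.7]
grip_width: 23.7
gripper_force: 30.0
```

Request:
send_rows:
  motion: [0,0,0,0,0,0,0,0,0,0,0,0,0,0,0,0,0,0,0,0,0,0,0,0]

```text
time: 11.68
eef_pos: [611.9, 320.1, 30.3]
tcp_rot: [[0.991, -0.135, -0.001], [-0.135, -0.991, 0.0], [-0.001, -0.0, -1.0]]
ft_force: [-0.0, 0.4, 1.1]
grip_width: 23.8
gripper_force: 30.0
```

Request:
send_rows:
  motion: [0,0,-1,0,0,0,0,0,-2,0,0,0,0,0,-2,0,0,0,0,0,-3,0,0,0,0,0,-3,0,0,0,0,0,-2,0,0,0,0,0,-1,0,0,0,0,0,0,0,0,0]

```text
time: 12.35
eef_pos: [613.0, 320.4, 172.9]
tcp_rot: [[0.991, -0.135, 0.002], [-0.135, -0.991, 0.003], [0.002, -0.003, -1.0]]
ft_force: [0.3, 0.2, -2.6]
grip_width: 23.5
gripper_force: 30.0
```

Run:
```python
from cell import *
from h import *
s=state();print(s["time"],s["eef_pos"],s["ft_force"],s["moment"],s["grip_width"],s["joint_pos"])
a=np.radians(7.4);e=np.array([np.cos(a),np.sin(a)]);o=np.array([620,26])
p=o-130*e;print(p);goal(s,*p,144,7.4);
```

```text
12.35 [613.01670752 320.40903569 172.86519643] [ 0.30652206  0.21488033 -2.55835246] [0.05874734 0.01651795 0.01096266] 23.488540173619008 [-0.94948453  0.66625846  0.63249282  1.58035555 -0.43977263  1.03755827
 -1.89969075]
[491.08274889   9.25657244]
shift cm [-7.88 32.49  2.78] turn [ -0.15  -0.13 -15.17]
```

Request:
send_rows:
  motion: [-0.8,3.3,0,0,0,0,-0.8,3.3,0,0,0,0,-0.8,3.3,0,0,0,0,-0.8,3.3,0,0,0,0,-0.8,3.3,0,0,0,0,-0.8,3.3,0,0,0,0,-0.8,3.3,0,0,0,0,-0.8,3.3,0,0,0,0]

```text
time: 13.02
eef_pos: [510.7, 65.6, 168.8]
tcp_rot: [[0.991, -0.135, -0.004], [-0.135, -0.991, -0.001], [-0.004, 0.001, -1.0]]
ft_force: [1.0, -0.2, -3.7]
grip_width: 24.1
gripper_force: 30.0
```

Request:
send_rows:
  motion: [-0.8,3.3,0,0,0,0,-0.7,2.8,0,0,0,0,0,0,1,0,0,-5.1,0,0,1,0,0,-5.1,0,0,0.8,0,0,-5,0,0,0,0,0,0,0,0,0,0,0,0]

```text
time: 13.6
eef_pos: [488.6, 8.4, 141.2]
tcp_rot: [[0.992, 0.127, -0.004], [0.127, -0.992, -0.001], [-0.004, 0.0, -1.0]]
ft_force: [-0.2, -1.0, -2.5]
grip_width: 23.7
gripper_force: 30.0
```

Run:
```python
from cell import *
from h import *
s=state();print(s["time"],s["eef_pos"],s["joint_pos"]);goal(s,491,9.3,60,7.4)
g=grab_frame("side");f=grab_frame("top")
pickle.dump((f,g),open("pics/6.pkl","wb"))
im=np.zeros((450,800,3),np.uint8)
im[:450,:400]=cv2.resize(f["img"][115:250,210:330,::-1],(400,450),interpolation=2);im[:450,400:]=cv2.resize(g["img"][130:265,170:290,::-1],(400,450),interpolation=2)
cv2.imwrite("pics/c6.png",im)
```

```text
13.6 [488.62512096   8.4271452  141.18453842] [-0.61990813  0.38255289  0.64619105  2.10336194 -0.33189384  0.75934288
 -1.20736588]
shift cm [ 0.28 -0.06  8.12] turn [ 0.    0.22 -0.12]
```

View pics/c6.png

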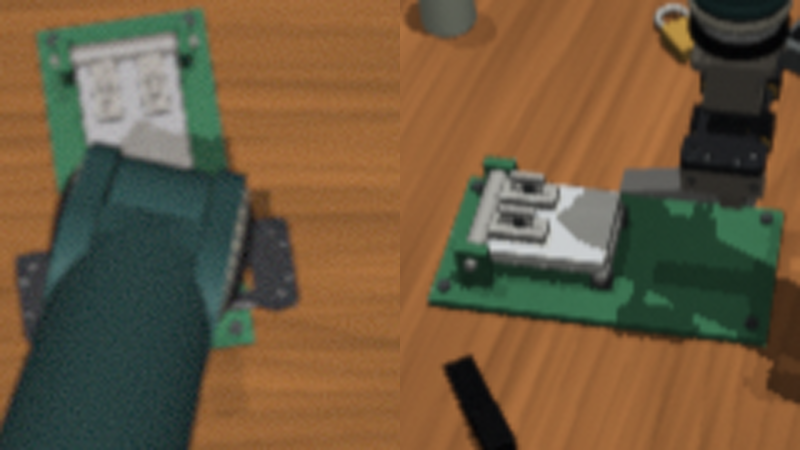

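Request:
send_rows:
  motion: [0.2,0,1.5,0,0,0,0,0,1.5,0,0,0,0,0,1.5,0,0,0,0,0,1.5,0,0,0,0,0,1.5,0,0,0,0,0,1.2,0,0,0,0,0,0.8,0,0,0,0,0,0,0,0,0]

```text
time: 14.37
eef_pos: [490.9, 9.0, 46.1]
tcp_rot: [[0.992, 0.129, -0.003], [0.129, -0.992, -0.0], [-0.003, -0.0, -1.0]]
ft_force: [-0.7, -0.4, -3.5]
grip_width: 23.9
gripper_force: 30.0
```

Request:
send_rows:
  motion: [0,0,0,0,0,0,0,0,0,0,0,0,0,0,0.1,0,0,0,0,0,0,0,0,0]

```text
time: 14.7
eef_pos: [492.1, 9.1, 46.8]
tcp_rot: [[0.992, 0.129, 0.0], [0.129, -0.992, 0.001], [0.0, -0.0, -1.0]]
ft_force: [-0.2, 1.2, -3.5]
grip_width: 23.7
gripper_force: 30.0
```

Run:
```python
from cell import *
from h import *
s=state();print(s["time"],s["eef_pos"],s["ft_force"],s["moment"]);goal(s,491,9.3,42.3,7.4)
```

```text
14.7 [492.14527106   9.0665864   46.84612397] [-0.22834975  1.15429181 -3.45417463] [-0.02089431  0.0562151   0.00953634]
shift cm [-0.11 -0.04  0.45] turn [-0.03 -0.02  0.03]
```

Lower it onto the plate in small steps until contact.

Request:
send_rows:
  motion: [0,0,0.2,0,0,0,0,0,0.15,0,0,0,0,0,0.1,0,0,0,0,0,0,0,0,0,0,0,0,0,0,0]

```text
time: 15.12
eef_pos: [491.8, 9.1, 42.2]
tcp_rot: [[0.992, 0.129, -0.001], [0.129, -0.992, 0.001], [-0.001, -0.001, -1.0]]
ft_force: [-2.7, 0.1, 6.0]
grip_width: 23.5
gripper_force: 30.0
```

Request:
send_rows:
  motion: [0,0,0.05,0,0,0,0,0,0,0,0,0,0,0,0,0,0,0]

```text
time: 15.37
eef_pos: [491.7, 9.1, 42.2]
tcp_rot: [[0.992, 0.129, -0.001], [0.129, -0.992, 0.001], [-0.001, -0.001, -1.0]]
ft_force: [-4.0, 0.2, 12.7]
grip_width: 23.5
gripper_force: 30.0
```

Request:
send_rows:
  motion: [0,0,-0.03,0,0,0,0.7,0,0,0,0,0,0.7,0,0,0,0,0,0.7,0,0,0,0,0,0.7,0,0,0,0,0,0.6,0,0,0,0,0,0.6,0,0,0,0,0,0,0,0,0,0,0]

```text
time: 16.03
eef_pos: [530.7, 13.8, 42.0]
tcp_rot: [[0.992, 0.129, -0.003], [0.129, -0.992, 0.001], [-0.003, -0.001, -1.0]]
ft_force: [-5.2, -0.6, 11.1]
grip_width: 23.8
gripper_force: 30.0
```

Run:
```python
from cell import *
from h import *
s=state();print(s["time"],s["eef_pos"],s["ft_force"],s["moment"])
a=np.radians(7.4);e=np.array([np.cos(a),np.sin(a)]);d=s["eef_pos"][:2]-[620,26];print(d@e,d@[-e[1],e[0]])
F=[grab_frame("side") for _ in range(4)];g=dict(F[0]);g["img"]=np.mean([x["img"] for x in F],0);pickle.dump(g,open("pics/ref.pkl","wb"))
cv2.imwrite("pics/c7.png",cv2.resize(g["img"][165:240,175:275,::-1].clip(0,255).astype(np.uint8),(800,600),interpolation=2))
```

```text
16.0333 [530.72962318  13.7809436   42.04256177] [-5.16389809 -0.56278663 11.07439524] [-0.17445058  1.30853367 -0.02492997]
-90.10061900486548 -0.6196544247147616
```

View pics/c7.png

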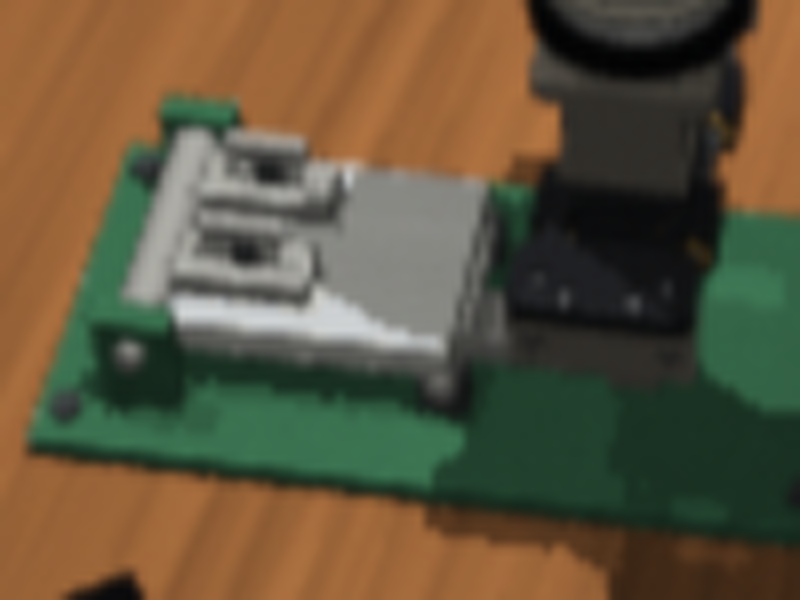

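The averaged side view shows the wedge flat on the plate with its tip passing under the front bar between the posts. The bar end is at (440,385) in the crop, and the gripper is clear of the carriage. I'll creep in to contact.

Request:
send_rows:
  motion: [0.2,0,0,0,0,0,0.2,0,0,0,0,0,0,0,0,0,0,0,0,0,0,0,0,0]

```text
time: 16.57
eef_pos: [533.0, 14.0, 42.1]
tcp_rot: [[0.992, 0.129, -0.006], [0.129, -0.992, 0.001], [-0.006, -0.002, -1.0]]
ft_force: [-9.2, -1.1, 13.6]
grip_width: 23.8
gripper_force: 30.0
```

Request:
send_rows:
  motion: [0.2,0,0,0,0,0,0,0,0,0,0,0,0,0,0,0,0,0]

```text
time: 16.82
eef_pos: [535.0, 14.2, 42.1]
tcp_rot: [[0.992, 0.129, -0.006], [0.129, -0.992, 0.001], [-0.006, -0.002, -1.0]]
ft_force: [-9.0, -0.6, 13.1]
grip_width: 23.7
gripper_force: 30.0
```

Request:
send_rows:
  motion: [0.2,0,0,0,0,0,0,0,0,0,0,0,0,0,0,0,0,0]

```text
time: 17.07
eef_pos: [537.0, 14.4, 42.1]
tcp_rot: [[0.992, 0.129, -0.006], [0.129, -0.992, 0.001], [-0.006, -0.002, -1.0]]
ft_force: [-8.6, -0.8, 13.8]
grip_width: 23.8
gripper_force: 30.0
```

Request:
send_rows:
  motion: [0.2,0,0,0,0,0,0,0,0,0,0,0,0,0,0,0,0,0]

```text
time: 17.32
eef_pos: [538.0, 14.6, 42.0]
tcp_rot: [[0.992, 0.129, -0.008], [0.129, -0.992, 0.001], [-0.008, -0.002, -1.0]]
ft_force: [-12.7, -0.4, 17.4]
grip_width: 23.9
gripper_force: 30.0
```

Request:
send_rows:
  motion: [0.2,0,0,0,0,0,0,0,0,0,0,0,0,0,0,0,0,0]

```text
time: 17.57
eef_pos: [538.1, 14.6, 42.0]
tcp_rot: [[0.992, 0.129, -0.012], [0.129, -0.992, 0.002], [-0.011, -0.003, -1.0]]
ft_force: [-16.7, -2.4, 21.3]
grip_width: 23.8
gripper_force: 30.0
```

Request:
send_rows:
  motion: [0.2,0,0,0,0,0,0,0,0,0,0,0,0,0,0,0,0,0]

```text
time: 17.82
eef_pos: [538.6, 14.6, 41.9]
tcp_rot: [[0.992, 0.128, -0.015], [0.128, -0.992, 0.002], [-0.014, -0.004, -1.0]]
ft_force: [-20.6, -3.8, 25.7]
grip_width: 23.6
gripper_force: 30.0
```

```bash
cat > lift.py <<'E'
from cell import *
from h import *
s=state();print(s["time"],s["eef_pos"],s["ft_force"],s["moment"])
a=np.radians(7.4);e=np.array([np.cos(a),np.sin(a)]);d=s["eef_pos"][:2]-[620,26];print(d@e,d@[-e[1],e[0]])
F=[grab_frame("side") for _ in range(4)];g=dict(F[0]);g["img"]=np.mean([x["img"] for x in F],0);pickle.dump(g,open("pics/now.pkl","wb"))
r=pickle.load(open("pics/ref.pkl","rb"))
o=np.array([620,26]);v=np.array([-e[1],e[0]])
foot=[list(o-20*e+44*v)+[28],list(o-20*e+44*v)+[31]];p=proj(g,foot);print("bar end px",p[0],"per 3mm",p[1]-p[0])
A,B=[cv2.GaussianBlur(x["img"].mean(2).astype(np.float32),(0,0),.7) for x in(r,g)]
for nm,(x0,y0,w,h) in dict(barend=(224,207,12,12),edge=(205,203,22,12),fixedplate=(178,212,14,12),hingepost=(186,204,12,12)).items():
    T=cv2.resize(A[y0:y0+h,x0:x0+w],None,fx=10,fy=10,interpolation=2);S=cv2.resize(B[y0-3:y0+h+3,x0-3:x0+w+3],None,fx=10,fy=10,interpolation=2)
    m=cv2.matchTemplate(S,T,5);_,q,_,l=cv2.minMaxLoc(m);print(nm,(l[0]-30)/10,(l[1]-30)/10,round(q,4))
E
python3 lift.py
```

```text
17.8167 [538.57461283  14.63713229  41.85968168] [-20.62398728  -3.78850242  25.68339439] [-0.7765399   4.50550756 -0.00685665]
-82.21069566885542 -0.7809969123464409
bar end px [229.19405189 213.98717923] per 3mm [-0.05329885 -0.64259067]
barend -0.1 0.0 0.979
edge -0.6 0.0 0.996
fixedplate 0.0 0.0 0.9985
hingepost 0.0 0.0 0.9978
```

The wedge is stalling because the downward press adds friction, so I'll relieve the press.

Request:
send_rows:
  motion: [0,0,-0.05,0,0,0,0,0,-0.05,0,0,0,0,0,0,0,0,0,0,0,0,0,0,0]

```text
time: 18.35
eef_pos: [539.1, 14.8, 41.9]
tcp_rot: [[0.992, 0.128, -0.013], [0.128, -0.992, 0.001], [-0.013, -0.003, -1.0]]
ft_force: [-15.2, -2.6, 14.3]
grip_width: 24.1
gripper_force: 30.0
```

Request:
send_rows:
  motion: [0,0,-0.05,0,0,0,0,0,0,0,0,0,0,0,0,0,0,0]

```text
time: 18.6
eef_pos: [540.1, 15.1, 41.9]
tcp_rot: [[0.992, 0.129, -0.012], [0.129, -0.992, 0.0], [-0.011, -0.002, -1.0]]
ft_force: [-10.6, -2.3, 6.7]
grip_width: 23.8
gripper_force: 30.0
```

```bash
python3 lift.py
python3 - <<'E'
from cell import *
print(state()["tcp_rot"])
E
```

```text
18.6 [540.09880649  15.05188541  41.92608523] [-10.56920098  -2.26302694   6.69117907] [-0.5104452   2.56704094 -0.00944648]
-80.64577839861458 -0.5660076349124391
bar end px [229.19405189 213.98717923] per 3mm [-0.05329885 -0.64259067]
barend -0.1 0.0 0.9726
edge -0.5 0.1 0.9906
fixedplate 0.0 0.0 0.9985
hingepost 0.0 0.0 0.9979
[[ 9.91618496e-01  1.28685555e-01 -1.15232780e-02]
 [ 1.28699349e-01 -9.91683551e-01  4.60573663e-04]
 [-1.13681760e-02 -1.93975174e-03 -9.99933499e-01]]
```

Request:
send_rows:
  motion: [0,0,-0.02,0,0.5,0,0,0,0,0,0,0,0,0,0,0,0,0]

```text
time: 19.05
eef_pos: [540.3, 15.1, 41.9]
tcp_rot: [[0.992, 0.129, -0.002], [0.129, -0.992, 0.001], [-0.002, -0.002, -1.0]]
ft_force: [-9.3, -1.6, 2.6]
grip_width: 23.7
gripper_force: 30.0
```

Request:
send_rows:
  motion: [0.2,0,0,0,0,0,0,0,0,0,0,0,0,0,0,0,0,0]

```text
time: 19.3
eef_pos: [541.8, 15.3, 41.9]
tcp_rot: [[0.992, 0.129, -0.004], [0.129, -0.992, 0.002], [-0.003, -0.002, -1.0]]
ft_force: [-10.8, -2.1, 5.6]
grip_width: 24.0
gripper_force: 30.0
```

```bash
python3 lift.py
python3 - <<'E'
from cell import *
print(state()["tcp_rot"][2])
E
```

```text
19.3 [541.81217395  15.28043278  41.90689007] [-10.83881701  -2.14412887   5.63305268] [-0.53601891  2.73937849 -0.05213129]
-78.91724540316666 -0.5600379856734256
bar end px [229.19405189 213.98717923] per 3mm [-0.05329885 -0.64259067]
barend -0.1 0.0 0.9723
edge -1.2 -0.1 0.9916
fixedplate 0.0 0.0 0.9985
hingepost 0.0 0.0 0.9978
[-0.00325736 -0.00194652 -0.9999928 ]
```

Request:
send_rows:
  motion: [0.2,0,-0.02,0,0.05,0,0,0,0,0,0,0,0.2,0,-0.01,0,0,0,0,0,0,0,0,0,0,0,0,0,0,0]

```text
time: 19.92
eef_pos: [546.6, 16.2, 41.9]
tcp_rot: [[0.992, 0.129, -0.001], [0.129, -0.992, 0.001], [-0.001, -0.002, -1.0]]
ft_force: [-7.6, -0.5, -0.6]
grip_width: 23.1
gripper_force: 30.0
```

Request:
send_rows:
  motion: [0.2,0,-0.01,0,0,0,0,0,0,0,0,0,0.2,0,0,0,0,0,0,0,0,0,0,0,0,0,0,0,0,0]

```text
time: 20.33
eef_pos: [550.7, 16.8, 41.9]
tcp_rot: [[0.992, 0.129, -0.001], [0.129, -0.992, 0.001], [-0.001, -0.001, -1.0]]
ft_force: [-6.2, -0.5, -2.7]
grip_width: 23.7
gripper_force: 30.0
```

```bash
python3 lift.py
python3 - <<'E'
from cell import *
print(state()["tcp_rot"][2])
E
```

```text
20.3333 [550.71184271  16.79338408  41.93176315] [-6.16358993 -0.51709753 -2.70285844] [-0.34238252  1.81855674  0.00930996]
-69.89683907188679 -0.20592595212301723
bar end px [229.19405189 213.98717923] per 3mm [-0.05329885 -0.64259067]
barend 0.2 0.2 0.9592
edge -3.0 -0.4 0.9793
fixedplate 0.0 0.0 0.9985
hingepost 0.0 0.0 0.9977
[-5.44540375e-04 -1.43504509e-03 -9.99998822e-01]
```

Run:
```python
from h import *
r=pickle.load(open("pics/ref.pkl","rb"));g=pickle.load(open("pics/now.pkl","rb"))
im=np.hstack([cv2.resize(x["img"][178:228,195:245,::-1].clip(0,255).astype(np.uint8),(400,400),interpolation=2) for x in(r,g)])
for k in range(0,400,50): im[k,::6]=(0,0,255)
cv2.imwrite("pics/c8.png",im)
```

```text
(no output)
```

View pics/c8.png

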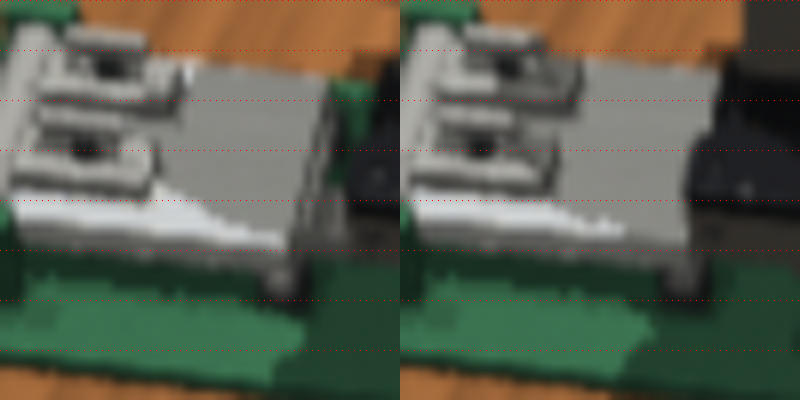

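In the crop, the gripper hides the carriage's front edge from the side view, but the bar end at (690,275) sits slightly higher than before. I'll measure the carriage's far top edge against the wood.

```bash
cat > edge.py <<'E'
from h import *
def run():
    r=pickle.load(open("pics/ref.pkl","rb"));g=pickle.load(open("pics/now.pkl","rb"))
    a=np.radians(7.4);e=np.array([np.cos(a),np.sin(a)]);v=np.array([-e[1],e[0]]);o=np.array([620,26])
    def cross(I,c):
        s=(I[178:196,c,0]-I[178:196,c,2]);hi=s[:3].mean();lo=s[12:16].mean();m=(hi+lo)/2
        k=np.argmax(s<m);return 178+k-1+(s[k-1]-m)/(s[k-1]-s[k])
    for c in range(219,234):
        y0,y1=cross(r["img"],c),cross(g["img"],c)
        # plate x of that edge point
        X=onz(r,c,y0,50)[:2]-o;px=X@e
        per=(proj(r,list(X+o)+[53])-proj(r,list(X+o)+[50]))[0,1]/3
        print(c,round(y0,2),round(y1,2),"px",round(px,1),"foot lift",round((y1-y0)/per*110/(90-px),2))
run()
E
python3 edge.py
```

```text
219 184.94 184.83 px 27.4 foot lift 0.85
220 185.28 185.0 px 24.2 foot lift 2.09
221 185.25 184.88 px 21.2 foot lift 2.63
222 185.4 184.89 px 18.1 foot lift 3.51
223 185.49 185.04 px 15.0 foot lift 2.98
224 185.68 185.37 px 11.9 foot lift 1.94
225 185.76 185.58 px 8.8 foot lift 1.08
226 186.01 185.56 px 5.7 foot lift 2.59
227 186.08 185.55 px 2.6 foot lift 2.95
228 186.07 185.53 px -0.4 foot lift 2.91
229 186.3 185.65 px -3.5 foot lift 3.41
230 186.38 185.75 px -6.6 foot lift 3.2
231 186.58 185.98 px -9.7 foot lift 2.93
232 186.64 185.61 px -12.7 foot lift 4.95
233 186.77 185.27 px -15.8 foot lift 6.96
```

Request:
send_rows:
  motion: [0.1,0,0,0,0,0,0.1,0,0,0,0,0,0,0,0.02,0,0,0,0,0,0,0,0,0,0,0,0,0,0,0,0,0,0,0,0,0]

```text
time: 21.03
eef_pos: [552.3, 17.0, 41.9]
tcp_rot: [[0.992, 0.129, -0.002], [0.129, -0.992, 0.002], [-0.001, -0.002, -1.0]]
ft_force: [-8.8, -0.8, 1.0]
grip_width: 23.9
gripper_force: 30.0
```

```bash
python3 lift.py; python3 edge.py|cut -d' ' -f1-9
python3 - <<'E'
from cell import *
s=state();print(s["tcp_rot"][2],s["grip_width"])
E
```

```text
21.0333 [552.29723649  17.01992029  41.92609219] [-8.7574307  -0.83094042  0.98505367] [-0.33786471  2.26645248  0.0194065 ]
-68.2954729146841 -0.18546827017146528
bar end px [229.19405189 213.98717923] per 3mm [-0.05329885 -0.64259067]
barend 0.0 0.1 0.9573
edge -3.0 -0.4 0.9796
fixedplate 0.0 0.0 0.9985
hingepost 0.0 0.0 0.9977
219 184.94 184.79 px 27.4 foot lift 1.15
220 185.28 184.77 px 24.2 foot lift 3.8
221 185.25 184.84 px 21.2 foot lift 2.91
222 185.4 184.88 px 18.1 foot lift 3.61
223 185.49 185.02 px 15.0 foot lift 3.1
224 185.68 185.34 px 11.9 foot lift 2.11
225 185.76 185.42 px 8.8 foot lift 2.09
226 186.01 185.57 px 5.7 foot lift 2.54
227 186.08 185.56 px 2.6 foot lift 2.91
228 186.07 185.53 px -0.4 foot lift 2.91
229 186.3 185.63 px -3.5 foot lift 3.52
230 186.38 185.65 px -6.6 foot lift 3.7
231 186.58 185.43 px -9.7 foot lift 5.67
232 186.64 185.2 px -12.7 foot lift 6.91
233 186.77 185.19 px -15.8 foot lift 7.34
[-0.00138659 -0.00176117 -0.99999749] 23.59764346686474
```

```bash
python3 -c "
from cell import *
print(sign_off())"
```

```text
the job is handed in; nothing more can be done
None
```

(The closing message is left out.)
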